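# Feed a supply brick along the fence of a scan station with a push stick

## Task

Feed the supply brick through the scan station with the push stick, never touching the brick with the robot itself: press it flat against the fence before it enters the hood, then feed it under the hood, tight along the fence all the way, until it rests against the end stop. The tape cassette is in the way: put it flat on the bench outside the lane and never let the brick run into it. Leave the push stick lying flat on the bench in front of the lane, and do not disturb the other things on the bench.

Things in the scene. Friction and masses are not known exactly. Their poses are not given: they have to be found in the camera images.
- scan_station: fixed scan station. Aluminium fence rail 465 mm long, 22 thick, 45 high; grey hood and end stop at its right end. Origin: on the bench, at the fence's working face. At yaw 0 its axes are the world's. Fence face x = 0, y = +250 to -215 mm; the lane is the strip x = -62..0 mm (yellow line at -66); the feed runs along -y. Low feet reach to x = +40 mm behind
- hood_mouth (a point): on the bench in mid lane under the hood's mouth (station x -31, y -70 mm). The hood covers station y = -70 to -205 mm, x = -85 to +39 mm; underside 56 mm, top 110 mm above the bench; open at its mouth and towards the robot
- stop_face (a point): on the bench in mid lane at the face of the end stop (station x -31, y -200 mm). The stop, 36 mm high, spans station x = -75..0 mm
- supply_brick: black supply brick, a box 118 (its x) x 62 (y) x 32 (z) mm, 0.19 to 0.38 kg, lying loose and askew by the left half of the lane. Origin: centre of its underside. Fully fed home, its x axis lies along the fence (either way round), its origin 31 mm from the fence face and 59 mm from the stop's face. Slides when pushed with 1 to 4 N
- push_stick: wooden push stick, orange grip and V-notched head, lying flat, 0.11 kg. It lies along its x axis, x = -120 (tail) to about +118 mm (prong tips). Origin: on its underside, roughly below the centre of mass. Shaft 20 mm wide, 22 mm high; grip zone x = -41..+21 mm; head up to 46 mm wide from x = 64 mm on
- stick_notch (a point): vertex of the push stick's notch (stick x = 100 mm), at half height. The notch is a right angle open towards the stick's +x, symmetric about its x axis, to take a corner of the brick; its two prongs are 24 mm long, 8 mm thick, as high as the stick
- stick_tail (a point): tail end of the push stick, at half its height
- tape_cassette: black tape cassette 46 (its x) x 64 (its y) x 18 (z) mm, lying flat and loose in the lane between brick and hood. Origin: centre of its underside
- white_roll: white cylinder 41 mm diameter, 74 mm high, standing behind or left of the station (bystander). Origin: centre of its underside
- dropper_bottle: brown dropper bottle, 34 mm diameter, 114 mm high, standing behind or left of the station (bystander; a like one stands further back). Origin: centre of its underside
- dongle: white radio dongle 14 x 32 x 88 mm standing on end, at the front right of the bench (bystander; topples easily). Origin: centre of its underside
- pocket_lens: folding pocket lens 46 x 78 x 16 mm, lying at the front right of the bench (bystander). Origin: centre of its underside

How it is judged:
On the way, in this order (a step that is already met when the one before it is completed fails the run):
1. the brick lies flat against the fence, wholly before the hood (y of supply_brick in the frame of scan_station above -0.008 m and x of supply_brick in the frame of scan_station between -0.0355 and -0.027 m and angle between the x axis of supply_brick and the y axis of scan_station, either way round below 0.05 rad), for 0.2 s.
2. the brick is halfway under the hood, still flat against the fence (y of supply_brick in the frame of scan_station between -0.125 and -0.05 m and x of supply_brick in the frame of scan_station between -0.0355 and -0.027 m and angle between the x axis of supply_brick and the y axis of scan_station, either way round below 0.05 rad), for 0.05 s.
At the end, for the whole second after the job is handed in: Brick at rest, flat on the fence (4 mm, 0.05 rad) and against the stop (5 mm); push stick flat on the bench, released, its ends 70 mm or more in front of the fence face; cassette flat on the bench, its centre over 85 mm in front of the fence face, behind the rail or left of its end (x of supply_brick in the frame of scan_station between -0.0355 and -0.027 m and angle between the x axis of supply_brick and the y axis of scan_station, either way round below 0.05 rad and y of supply_brick in the frame of scan_station between -0.146 and -0.1355 m and angle between supply_brick's own z axis and vertical below 0.06 rad and linear speed of each of supply_brick, push_stick, tape_cassette below 0.01 m/s and height (world z) of stick_notch between 0.005 and 0.02 m and height (world z) of stick_tail between 0.005 and 0.02 m and x of each of stick_notch, stick_tail in the frame of scan_station below -0.07 m and (x of tape_cassette in the frame of scan_station below -0.085 m or x of tape_cassette in the frame of scan_station above 0.045 m or y of tape_cassette in the frame of scan_station above 0.28 m) and height (world z) of tape_cassette between -0.01 and 0.01 m and angle between tape_cassette's own z axis and vertical below 0.1 rad); the robot touches nothing.
It fails at once if the robot's fingers or arm touch the brick (contact force between any of the fingers, the arm and supply_brick above 0.3 N).
It fails at once if the brick runs into the cassette (contact force between supply_brick and tape_cassette above 0.3 N).
It fails at once if the brick comes off the fence (6 mm or 0.1 rad) while under the hood (y of supply_brick in the frame of scan_station below -0.012 m and (x of supply_brick in the frame of scan_station below -0.037 m or angle between the x axis of supply_brick and the y axis of scan_station, either way round above 0.1 rad)).
It fails at once if the white cylinder, bottle, dongle or lens is shifted by more than 20 mm or toppled (distance of any of white_roll, dropper_bottle, dongle, pocket_lens from where it was at the start of the episode above 0.02 m or angle between any of white_roll, dropper_bottle, dongle, pocket_lens's own z axis and vertical above 0.4 rad).
It also fails if it takes over 66 s, if anything falls off the work surface, if the arm or the gripper's body presses on something with over 40 N, if the wrist force passes 120 N, or if a joint passes its speed limit or range.

## Robot

A 6-joint arm with a two-finger parallel gripper is mounted at the origin on a cart in front of the work surface, level with it; the furniture and walls round the work are solid. World frame = base frame: x ahead of the robot, y to its left, z up, the work surface at z = 0. Lengths are in m, angles in rad, forces in N, time in s.
With the tool pointing down it reaches from about 0.35 to 0.975 m from the base axis. Payload 4.9 kg.
Tool frame: the origin (TCP) lies between the finger pads; the fingertips stand 14 mm ahead of it and the grasp point (between the pads) lies 5 mm behind it (manip.tcp_to_tips is the distance from the TCP to the fingertips, in m); z points along the fingers, y is the line along which they close (so a half turn about z gives the same grasp; the last joint's range is limited). The gripper opens to 85 mm and grips with 20 to 120 N. Pads are 22 mm wide; open, the fingers measure 114 mm over their backs; the gripper's body (76 mm by 85 mm) begins 54 mm behind the grasp point. The pads swing forward as they close: fully open they stand 13 mm farther back than shut.
Start: joints at [-1.337, 0.053, 1.613, -0, 1.476, -0.119], TCP at [0.216, -0.586, 0.218] pointing down, gripper open.
Joint ranges: [-3.01, 3.01], [-1.01, 2.22], [0.06, 2.58], [-1.02, 4.17], [0.09, 2.62], [-3.14, 3.14]. Speed limits (rad/s): [2.57, 2.57, 3.14, 3.14, 3.14, 3.14].

## Interface

Orientations are given as a unit quaternion [w, x, y, z].
In Python, from plant import manip gives the robot as it stands.
- The arm moves only by the tool servo_tool, never from a script. Its argument "moves" is a list that holds one entry, the list of rows, each a list of 7 numbers: the shift along the tool's x, y, z in mm, then the turn, a rotation vector about the tool's x, y, z in degrees, then the finger opening in mm, from 0 to 85.4. In form: [[[x, y, z, ax, ay, az, fingers], ...]]. A call has 1 to 12 rows; each row shifts and turns the commanded pose from where the row before left it, along the tool's axes as they then stand; what a row does not reach is not made up. A row lasts 1/8 s, in which the tool goes at most 62.5 mm and 10.7 degrees, less where a joint would pass 70% of its speed; a pose out of reach is approached as far as the arm can. A call with a gripper value outside its range is refused whole. The fingers move at their own pace and stop on an object; the grip force is fixed at half the most. Time passes only in rows, so rows that do not move let the fingers close. It gives the time, the measured TCP pose, the force, the opening and the grip force at its end, in the units of the state.
- manip.state(): the state, without advancing time (a new reading comes with each control period).
- manip.grab_frame(name): name is "scene" or "top" or "wrist"; returns a dict with "image" (420x560x3 uint8, blue, green, red), "mtx" (3x3 intrinsics, pixels), "eye" and "rotation" of the camera in the world. Camera axes: x right, y down, z forward; pixel columns grow to the right and rows downward; lengths in m; the calibration is good to about 2 mm. The wrist camera is an equidistant fisheye: a pixel r from the principal point sees the ray r / f radians off the axis. A picture is of the moment at which its call begins. There is no depth.
- manip.job_done(): hands the job in; it is judged then, once.
The state is a dict: "time": time; "joint_pos": joint angles; "joint_vel": joint speeds; "joint_efforts": joint torques, N m; "tool_pos": TCP position; "tool_rot": TCP orientation; "contact_force": force on the tool from outside, world axes, zero at the start; "ft_torque": the same for the moment, N m; "gripper_width": opening from 0.0 (shut) to 1.0 (fully open); "grasp_force": force on a finger pad.
Only numpy, scipy, OpenCV 4.12 (cv2) and the standard library are available. Lean on these libraries where they do the work, as an engineer would, in place of code of your own. Each camera call takes 0.05 s, during which the arm holds its last target. There are 200 camera calls.

## Working session

There is one attempt and no reset: what is moved stays moved. The work goes in short steps, Python scripts to look and compute and a tool call to move; the robot and the scene stay as the last step left them, time stands still between calls to the robot, and variables do not carry over. Pictures are saved under pics/ and viewed, at most 10 in all, crops included, and the job is handed in when it is done.

Besides the shell and the picture viewer there is one more tool, called after "Emit:" by a JSON object that holds its "method" and its "body". servo_tool: Moves the arm, as the interface text tells. Its arguments: {"type":"object","properties":{"moves":{"type":"array"}},"required":["moves"]}

```bash
mkdir -p pics
python3 - <<'E'
from plant import manip
import cv2,json,numpy as np
for n in ("top","scene"):
    f=manip.grab_frame(n); cv2.imwrite(f"pics/{n}0.png",f["image"]); print(n,f["mtx"],f["eye"],f["rotation"])
s=manip.state(); print(s)
E
ls
```

```text
top [[411.15552907   0.         287.73002522]
 [  0.         411.15552907 200.56505282]
 [  0.           0.           1.        ]] [0.58411531 0.11454228 0.96055933] [-0.02630148  0.71246154 -0.70117312  0.00794026]
scene [[484.35655824   0.         281.70767395]
 [  0.         484.35655824 212.75984133]
 [  0.           0.           1.        ]] [0.0382814  0.96245688 0.64061634] [ 0.14645018 -0.24994021  0.8287124  -0.47887158]
{'time': 0.1, 'joint_pos': array([-1.33701781e+00,  5.33176171e-02,  1.61415383e+00,  1.27145023e-05,
        1.47601468e+00, -1.19015585e-01]), 'joint_vel': array([-0.00062569, -0.00248198, -0.00404812, -0.00180991,  0.00024581,
       -0.00033526]), 'joint_efforts': array([ 4.33995110e-04, -3.94903421e+01, -3.71363354e+01, -1.09054461e-04,
        3.95234500e-03, -2.58132523e-06]), 'tool_pos': array([ 0.21580755, -0.58592955,  0.2167711 ]), 'tool_rot': array([-9.45541487e-04,  9.84482006e-01,  1.75483003e-01, -4.79776064e-05]), 'contact_force': array([ 0.27798602, -0.40007421,  0.22816223]), 'ft_torque': array([0.03463018, 0.0055081 , 0.02855104]), 'grasp_force': 0.0, 'gripper_width': 0.9982036471883743}
pics
```

View pics/top0.png

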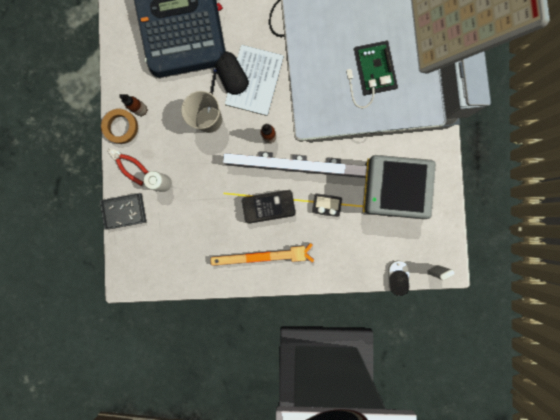

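View pics/scene0.png

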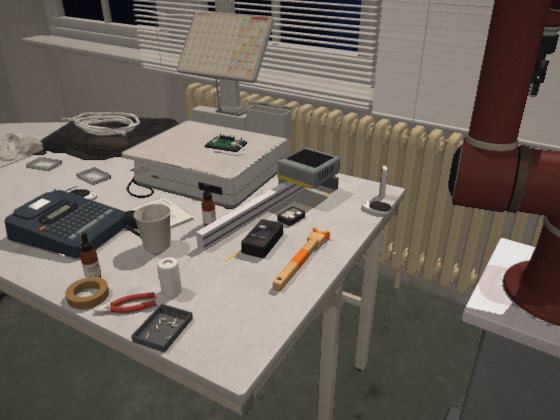

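The top view shows the stick at about (210–313, 257), the brick at (269,206), the cassette at (326,205), the hood at (401,186) and the fence from (224,158) to (366,172). Next I'll enlarge the work area and print masks.

```bash
cat > h.py <<'E'
import numpy as np,cv2
from scipy.spatial.transform import Rotation as R
def rot(q): return R.from_quat(np.roll(q,-1)) # wxyz
def cast(f,px,z=0.):
    px=np.atleast_2d(px).astype(float); K=f["mtx"]
    d=np.c_[(px[:,0]-K[0,2])/K[0,0],(px[:,1]-K[1,2])/K[1,1],np.ones(len(px))]
    if f.get("fish"):
        r=np.hypot(d[:,0],d[:,1]); d=np.c_[d[:,:2]/np.maximum(r,1e-9)[:,None]*np.sin(r)[:,None],np.cos(r)]
    q=np.array(f["rotation"]); M=q if q.shape==(3,3) else rot(q).as_matrix()
    w=d@M.T; e=np.array(f["eye"])
    return (e+w*((z-e[2])/w[:,2])[:,None])[:,:2]
def grab(n):
    from plant import manip
    f=manip.grab_frame(n); f["fish"]=n=="wrist"; return f
E
python3 - <<'E'
from h import *
f=grab("top"); im=f["image"]
c=im[130:300,195:455]; cv2.imwrite("pics/c.png",cv2.resize(c,None,fx=3.05,fy=3.05,interpolation=cv2.INTER_CUBIC)[:600,:800])
for p in [(0,0),(224,155),(366,170)]: print(p,cast(f,p,0.045))
hsv=cv2.cvtColor(im,cv2.COLOR_BGR2HSV)
m=cv2.inRange(hsv,(5,110,90),(25,255,255)); m[:235]=0;m[285:]=0
def rep(m,z,n):
    for c in cv2.findContours(m,cv2.RETR_EXTERNAL,cv2.CHAIN_APPROX_NONE)[0]:
        if cv2.contourArea(c)>120:
            w=cast(f,c[:,0],z).astype(np.float32); r=cv2.minAreaRect(w*1000); print(n,r, cv2.boxPoints(r).round(0).tolist(),cv2.boundingRect(c))
rep(m,.022,"stick")
m=cv2.inRange(hsv[:,:,2],0,90); m[:185]=0;m[228:]=0; m[:,:235]=0;m[:,350:]=0
rep(m,.032,"dark")
m=cv2.inRange(hsv,(18,90,120),(35,255,255)); m[:180]=0; m[230:]=0;m[:,:215]=0;m[:,366:]=0
ys,xs=np.nonzero(m); print(cast(f,np.c_[xs,ys],0)[::8].round(3).tolist())
E
```

```text
(0, 0) [[1.08526101 0.8161774 ]]
(224, 155) [[0.72879304 0.28390296]]
(366, 170) [[ 0.69913743 -0.0345446 ]]
stick ((507.5998229980469, 196.72998046875), (40.83879089355469, 232.51736450195312), 2.9522311687469482) [[481.0, 312.0], [493.0, 80.0], [534.0, 82.0], [522.0, 314.0]] (211, 243, 103, 22)
dark ((615.553955078125, 183.90066528320312), (60.367919921875, 115.50979614257812), 10.389019012451172) [[575.0, 235.0], [596.0, 122.0], [656.0, 133.0], [635.0, 246.0]] (242, 191, 53, 32)
[[0.646, 0.29], [0.646, 0.271], [0.644, 0.278], [0.644, 0.259], [0.644, 0.24], [0.642, 0.25], [0.642, 0.231], [0.64, 0.238], [0.632, 0.128], [0.632, 0.109], [0.633, 0.09], [0.63, 0.099], [0.628, 0.09], [0.624, 0.013], [0.625, -0.005], [0.622, 0.009], [0.622, -0.01], [0.623, -0.029], [0.62, -0.019]]
```

View pics/c.png

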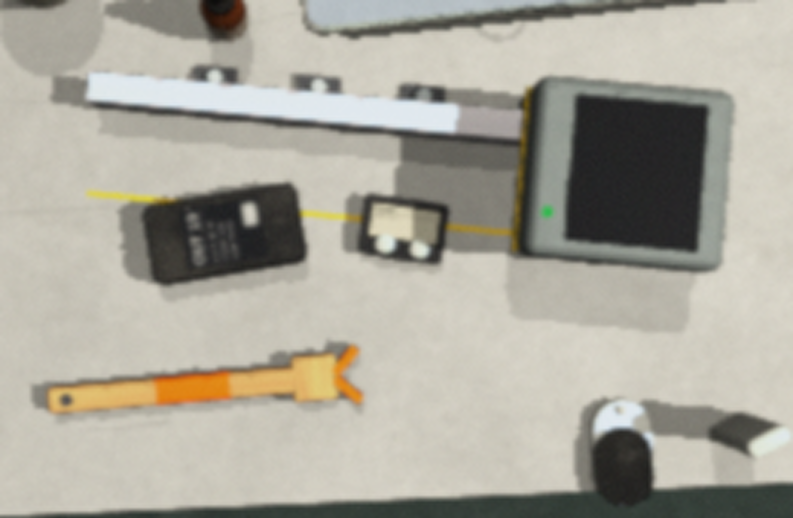

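```bash
cat > pts.py <<'E'
from h import *
f=grab("top"); im=f["image"]
s=lambda *p: np.array(p)/3.05+[195,130]-0.3
def line(c):  return np.polyfit(c[:,1],c[:,0],1)
hsv=cv2.cvtColor(im,cv2.COLOR_BGR2HSV)
m=cv2.inRange(hsv,(18,90,120),(35,255,255)); m[:180]=0; m[230:]=0;m[:,:215]=0;m[:,362:]=0
ys,xs=np.nonzero(m); print("yellow",line(cast(f,np.c_[xs,ys],0)))
# fence front/back top edge: per-column bright run
fr=[];bk=[]
V=cv2.cvtColor(im,cv2.COLOR_BGR2GRAY).astype(float)
for x in range(232,335,2):
    col=V[150:185,x]; r=np.nonzero(col>col.max()-40)[0]; g=np.diff(col)
    fr.append((x,150+np.argmin(g)+.5)); bk.append((x,150+np.argmax(g[:16])+.5))
for n,c in(("front",fr),("back",bk)):
    w=cast(f,np.array(c),.045); p=line(w); k=abs(w[:,0]-np.polyval(p,w[:,1]))<.004; print(n,line(w[k]),k.sum())
P={"fence left end":(s((88,98),(88,73)),.045),"hood top corners":(s((540,80),(525,250),(720,270),(733,92)),.11),
"cassette":(s((365,195),(448,205),(442,262),(360,255)),.018),"lensblob":(s((622,430),(590,500),(655,500)),.0),"dongle":(s((715,430),),0),"dongletop":(s((770,440)),.088),
"tips":(s((357,348),(361,401)),.022),"tail":(s((50,390),(52,411)),.022)}
for k,(p,z) in P.items(): print(k,cast(f,p,z).round(3).tolist())
E
python3 pts.py
```

```text
yellow [0.07692825 0.62356571]
front [0.07779523 0.68991898] 52
back [0.07810758 0.71099345] 41
fence left end [[0.713, 0.285], [0.732, 0.285]]
hood top corners [[0.72, -0.036], [0.605, -0.026], [0.593, -0.157], [0.714, -0.166]]
cassette [[0.646, 0.079], [0.64, 0.016], [0.597, 0.02], [0.601, 0.082]]
lensblob [[0.473, -0.118], [0.42, -0.095], [0.421, -0.143]]
dongle [[0.474, -0.188]]
dongletop [[0.478, -0.198]]
tips [[0.532, 0.083], [0.493, 0.08]]
tail [[0.497, 0.312], [0.481, 0.31]]
```

```bash
cat > go.py <<'E'
# go.py fingers  x y z yaw(of tool y, deg) n  [x y z yaw n ...] -> rows; world m, tool down ; 's' prefix = station frame
import sys,json
from h import *
from plant import manip
O=np.array([.6927,.0357]); PSI=-4.45; c,s_=np.cos(np.radians(PSI)),np.sin(np.radians(PSI)); S=np.array([[c,-s_],[s_,c]])
def down(yaw):
    a=np.radians(yaw); y=np.array([np.cos(a),np.sin(a),0]); z=np.array([0,0,-1.]); return R.from_matrix(np.c_[np.cross(y,z),y,z])
if __name__=="__main__":
    st=manip.state(); p=np.array(st["tool_pos"]); r=rot(st["tool_rot"])
    y=r.as_matrix()[:,1]; yaw0=np.degrees(np.arctan2(y[1],y[0]))
    ps=S.T@(p[:2]-O); print("now",p.round(4),"station",ps.round(4),"yaw",yaw0.round(1),"t",st["time"])
    a=sys.argv[1:]; fing=float(a.pop(0)); rows=[]; cp,cr=p,r
    while a:
        xy=np.array([float(a[0].lstrip("s")),float(a[1])]); 
        if a[0][0]=="s": xy=O+S@xy
        tgt=np.array([*xy,float(a[2])]); yaw=float(a[3]); n=int(a[4]); a=a[5:]; p0=p; 
        for i in range(1,n+1):
            k=i/n; P=p0+(tgt-p0)*k; Q=down(yaw0+(yaw-yaw0)*k)
            d=cr.inv().apply(P-cp).round(3 if 0 else 4)*1000; d=d.round(0); w=np.degrees((cr.inv()*Q).as_rotvec()).round(1)
            rows.append([*(d+0),*(w+0),fing]); cp=cp+cr.apply(d/1000); cr=cr*R.from_rotvec(np.radians(w))
        p=tgt; yaw0=yaw
    print(json.dumps(rows).replace(".0,",",").replace(".0]","]"))
E
python3 go.py 85 .621 .049 .13 -4.5 16
```

```text
now [ 0.2159 -0.5861  0.2171] station [-0.4272 -0.6569] yaw -69.8 t 0.2
[[38, -28, 6, -0.1, 0, -4.1, 85], [39, -26, 5, 0, 0, -4.1, 85], [41, -23, 5, 0, 0, -4, 85], [43, -20, 6, 0, 0, -4.1, 85], [44, -17, 5, 0, 0, -4.1, 85], [45, -14, 6, 0, 0, -4.1, 85], [46, -10, 5, 0, 0, -4.1, 85], [46, -7, 6, 0, 0, -4, 85], [47, -4, 5, 0, 0, -4.1, 85], [47, 0, 6, 0, 0, -4.1, 85], [47, 3, 5, 0, 0, -4.1, 85], [47, 6, 5, 0, 0, -4.1, 85], [46, 9, 6, 0, 0, -4, 85], [45, 13, 5, 0, 0, -4.1, 85], [45, 16, 6, 0, 0, -4.1, 85], [43, 19, 5, 0, 0, -4.1, 85]]
```

Emit:
{"method": "servo_tool", "body": {"moves": [[[38,-28,0,0,0,-4.1,85],[39,-26,0,0,0,-4.1,85],[41,-23,0,0,0,-4,85],[43,-20,0,0,0,-4.1,85],[44,-17,5,0,0,-4.1,85],[45,-14,6,0,0,-4.1,85],[46,-10,5,0,0,-4.1,85],[46,-7,6,0,0,-4,85],[47,-4,5,0,0,-4.1,85],[47,0,6,0,0,-4.1,85],[47,3,5,0,0,-4.1,85],[47,6,5,0,0,-4.1,85]]]}}

```text
time: 1.7
tool_pos: [0.5205, -0.1088, 0.1747]
tool_rot: [0.0, 0.822, 0.569, 0.0]
contact_force: [0.2, -0.7, -0.2]
gripper_width: 0.996
grasp_force: 0.0
```

Emit:
{"method": "servo_tool", "body": {"moves": [[[46,9,10,0,0,-4,85],[45,13,10,0,0,-4.1,85],[45,16,10,0,0,-4.1,85],[43,19,10,0,0,-4.1,85],[0,0,0,0,0,0,85]]]}}

```text
time: 2.33
tool_pos: [0.6209, 0.0516, 0.1333]
tool_rot: [-0.001, 0.733, 0.68, -0.001]
contact_force: [-0.8, 0.3, 0.2]
gripper_width: 0.994
grasp_force: 0.0
```

```bash
python3 go.py 85 .621 .049 .05 -4.5 3
python3 - <<'E'
from h import *
f=grab("wrist"); cv2.imwrite("pics/w1.png",f["image"]); print(f["mtx"],f["eye"],f["rotation"])
E
```

```text
now [0.6209 0.0516 0.1333] station [-0.0728  0.0103] yaw -4.3 t 2.325
[[-1, 0, 28, -0.1, 0, 0.1, 85], [-1, 0, 28, 0, 0, 0.1, 85], [-1, 0, 27, 0, 0, 0, 85]]
[[325.1922621    0.         283.08175887]
 [  0.         325.1922621  214.86920384]
 [  0.           0.           1.        ]] [0.62623815 0.12463146 0.28899639] [ 0.14721281  0.98840711 -0.03654368 -0.0066588 ]
```

View pics/w1.png

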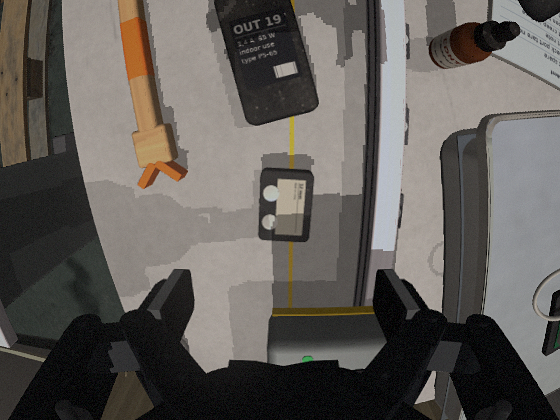

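The wrist view shows the cassette with corners at about (262,168), (312,170), (309,242) and (259,239), centred between the fingers. I'll cast those, and the brick's right end too.

```bash
cat > wc.py <<'E'
from h import *
f=grab("wrist")
c=cast(f,[(262,168),(312,170),(309,242),(259,239)],.018); print(c.round(4).tolist(),c.mean(0))
print("brick right end",cast(f,[(249,125),(318,106)],.032).round(4).tolist())
y=cast(f,[(293,150),(290,275)],0);print("yellow",y, .62356+.0769*y[:,1])
print("tips",cast(f,[(143,186),(183,176)],.022), "orange",cast(f,[(122,32),(140,30),(128,80),(146,77)],.022))
E
python3 wc.py
```

```text
[[0.6046, 0.0832], [0.6466, 0.0783], [0.6405, 0.0134], [0.5959, 0.0197]] [0.62191104 0.04867377]
brick right end [[0.5985, 0.1205], [0.6535, 0.1315]]
yellow [[ 0.63212009  0.0946252 ]
 [ 0.62086119 -0.02796966]] [0.63083668 0.62140913]
tips [[0.49630786 0.07827976]
 [0.53604883 0.0832588 ]] orange [[0.49056489 0.22059402]
 [0.50857354 0.21797132]
 [0.49410609 0.17436847]
 [0.5118468  0.17355471]]
```

Emit:
{"method": "servo_tool", "body": {"moves": [[[-3,1,40,0,0,0.5,85],[0,0,45,0,0,0,85],[0,0,25,0,0,0,75],[0,0,7,0,0,0,60],[0,0,0,0,0,0,30],[0,0,0,0,0,0,30],[0,0,0,0,0,0,30],[0,0,0,0,0,0,30]]]}}

```text
time: 3.42
tool_pos: [0.6221, 0.046, 0.0188]
tool_rot: [0.0, 0.737, 0.676, 0.0]
contact_force: [0.5, -0.4, 0.8]
gripper_width: 0.349
grasp_force: 0.0
```

```bash
python3 go.py 30 s-.08 .008 .05 -4.5 2 s-.15 -.115 .06 -4.5 4 s-.15 -.115 .017 -4.5 2
```

```text
now [0.6221 0.046  0.0188] station [-0.0712  0.0048] yaw -5.0 t 3.425
[[2, -4, -16, 0.1, 0, -0.2, 30], [1, -5, -15, 0, 0, -0.3, 30], [-31, -17, -3, 0, 0, 0, 30], [-30, -18, -2, 0, 0, 0, 30], [-31, -17, -3, 0, 0, 0, 30], [-31, -18, -2, 0, 0, 0, 30], [0, 0, 21, 0, 0, 0, 30], [0, 0, 22, 0, 0, 0, 30]]
```

Run:
```python
from h import *
f=grab("wrist"); g=grab("scene"); cv2.imwrite("pics/w2.png",np.hstack([f["image"][150:420,100:460],cv2.resize(g["image"][170:290,200:360],(360,270))]))
from plant import manip; s=manip.state(); print(s["gripper_width"],s["grasp_force"])
```

```text
0.34873809662110633 0.0
```

View pics/w2.png

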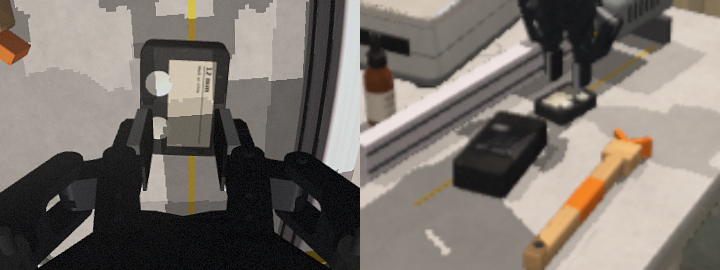

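Run:
```python
from h import *
from plant import manip; print(manip.tcp_to_tips, [a for a in dir(manip) if a[0]!='_'])
f=grab("wrist")
# visible cassette far corners in crop -> full px
print(cast(f,[(143+100,40+150),(228+100,42+150),(210+100,155+150),(138+100,150+150)],.018).round(4).tolist())
print("eye",f["eye"])
```

```text
0.014 ['IKError', 'grab_frame', 'job_done', 'state', 'tcp_to_tips']
[[0.605, 0.0862], [0.6468, 0.0815], [0.6341, 0.0173], [0.594, 0.0239]]
eye [0.62762113 0.11909645 0.17403546]
```

Emit:
{"method": "servo_tool", "body": {"moves": [[[0,0,-35,0,0,0,84],[0,0,0,0,0,0,84],[0,0,0,0,0,0,84],[-4,0,0,0,0,0,84],[0,0,25,0,0,0,84],[0,0,15,0,0,0,84],[0,0,0,0,0,0,84]]]}}

```text
time: 4.45
tool_pos: [0.6192, 0.042, 0.0104]
tool_rot: [-0.002, 0.737, 0.676, -0.002]
contact_force: [0.0, -0.4, -0.1]
gripper_width: 0.985
grasp_force: 0.0
```

Emit:
{"method": "servo_tool", "body": {"moves": [[[0,0,0,0,0,0,55],[0,0,0,0,0,0,55],[0,0,0,0,0,0,55],[0,0,0,0,0,0,35],[0,0,0,0,0,0,35],[0,0,0,0,0,0,35]]]}}

```text
time: 5.2
tool_pos: [0.6212, 0.042, 0.0129]
tool_rot: [0.0, 0.737, 0.676, 0.0]
contact_force: [-0.4, 0.9, 0.1]
gripper_width: 0.41
grasp_force: 0.0
```

Run:
```python
from h import *
f=grab("wrist"); g=grab("scene"); cv2.imwrite("pics/w3.png",np.hstack([cv2.resize(f["image"][170:390,160:400],(440,403)),cv2.resize(g["image"][150:230,260:330],(353,403),interpolation=cv2.INTER_CUBIC)]))
```

```text
(no output)
```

View pics/w3.png

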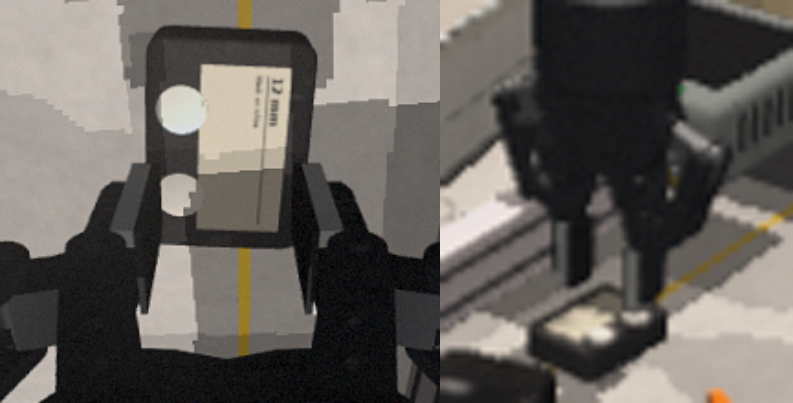

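Emit:
{"method": "servo_tool", "body": {"moves": [[[0,0,0,0,0,0,10],[0,0,0,0,0,0,10],[0,0,0,0,0,0,10]]]}}

```text
time: 5.68
tool_pos: [0.6212, 0.042, 0.0129]
tool_rot: [-0.0, 0.737, 0.676, -0.0]
contact_force: [0.4, -0.0, -0.0]
gripper_width: 0.12
grasp_force: 0.0
```

Run:
```python
from h import *
f=grab("wrist"); cv2.imwrite("pics/w4.png",np.hstack([cv2.resize(f["image"][170:390,160:400],(440,403))]))
a=cv2.imread("pics/w3.png")[:, :440]; b=cv2.imread("pics/w4.png"); print(np.abs(a.astype(int)-b).mean())
# where would fingertips project for opening w, tool frame?
from plant import manip
s=manip.state(); p=s["tool_pos"]; r=rot(s["tool_rot"]); M=rot(f["rotation"]).as_matrix()
for w in (10,35,46):
  for sg in(-1,1):
    q=(p+r.apply([.011,sg*w/2000,.010])-f["eye"])@M; th=np.arctan2(np.hypot(*q[:2]),q[2]); u=q[:2]/np.hypot(*q[:2])*th*325.2+[283.1,214.9]; print(w,sg,((u-[160,170])*1.833).round())
print(s["tool_pos"],s["grasp_force"])
```

```text
25.635577862997216
10 -1 [210. 120.]
10 1 [244. 120.]
35 -1 [168. 120.]
35 1 [286. 120.]
46 -1 [150. 120.]
46 1 [304. 120.]
[0.62122229 0.04196417 0.01289241] 0.0
```

Run:
```python
from h import *
a=cv2.imread("pics/w4.png"); g=grab("scene"); print(g["mtx"][0,0])
b=cv2.resize(g["image"][150:230,260:330],(353,403),interpolation=cv2.INTER_CUBIC)
cv2.imwrite("pics/w5.png",np.hstack([a,b]))
```

```text
484.35655824376624
```

View pics/w5.png

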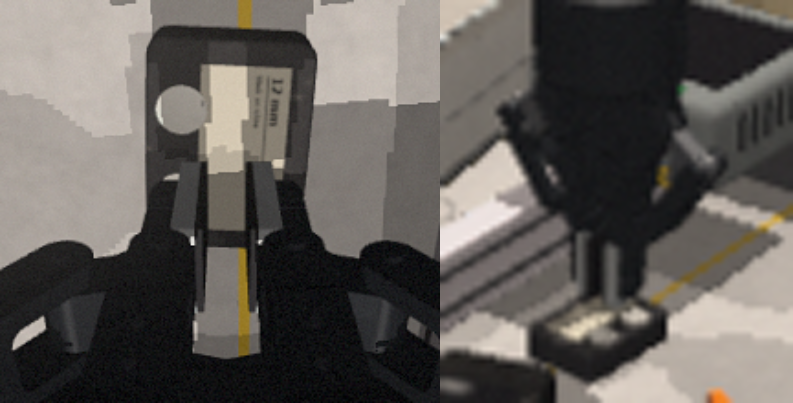

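Run:
```python
from h import *
from plant import manip
f=grab("wrist"); g=grab("scene"); s=manip.state()
def ray(f,px): 
    a=np.r_[cast(f,px,0.0)[0],0]; e=np.array(f["eye"]); d=a-e; return e,d/np.linalg.norm(d)
# far finger (right in scene crop) = tool? use midpoint of two tips
for wp,sp in (((160+228/1.833,170+163/1.833),(260+158/5.04,150+296/5.04)),):
    e1,d1=ray(f,wp); e2,d2=ray(g,sp)
    t=np.linalg.lstsq(np.c_[d1,-d2],e2-e1,rcond=None)[0]; print(e1+t[0]*d1,e2+t[1]*d2)
print(s["tool_pos"],s["joint_pos"],s["tool_rot"])
```

```text
[0.62218603 0.05078295 0.02868201] [0.61993218 0.04863582 0.02974794]
[0.6212277  0.04195917 0.01288636] [-5.20160549e-02  2.52059748e-01  1.75634054e+00  6.28379841e-06
  1.13323320e+00  3.50294796e-02] [-1.65531293e-05  7.37203603e-01  6.75670664e-01 -1.22834017e-05]
```

Emit:
{"method": "servo_tool", "body": {"moves": [[[6,0,0,0,0,0,84],[0,0,0,0,0,0,84],[0,0,0,0,0,0,84],[0,0,8,0,0,0,84],[0,0,7,0,0,0,84],[0,0,4,0,0,0,84],[0,0,0,0,0,0,84]]]}}

```text
time: 6.75
tool_pos: [0.6212, 0.0479, -0.0069]
tool_rot: [-0.0, 0.737, 0.676, -0.0]
contact_force: [0.3, -0.0, 0.6]
gripper_width: 0.984
grasp_force: 0.0
```

Run:
```python
from h import *
from plant import manip
f=grab("wrist"); cv2.imwrite("pics/w6.png",cv2.resize(f["image"][120:420,80:480],(800,600)))
s=manip.state(); print(s["tool_pos"],s["contact_force"],s["joint_efforts"])
```

```text
[ 0.62156902  0.04791661 -0.00642028] [ 0.58282161 -0.12304202  0.22046966] [-2.67180498e-03 -4.28973269e+01 -3.07371211e+01 -4.22231824e-04
  9.27340763e-03  2.34623593e-05]
```

Emit:
{"method": "servo_tool", "body": {"moves": [[[0,0,3,0,0,0,60],[0,0,0,0,0,0,60],[0,0,0,0,0,0,35],[0,0,0,0,0,0,35],[0,0,0,0,0,0,35]]]}}

```text
time: 7.42
tool_pos: [0.6224, 0.0479, -0.0084]
tool_rot: [0.0, 0.737, 0.676, 0.0]
contact_force: [0.2, 0.0, 3.4]
gripper_width: 0.522
grasp_force: 60.8
```

```bash
python3 go.py 35 s-.08 .007 .032 -4.5 2 s-.15 -.115 .035 -4.5 4 s-.15 -.115 -.006 -4.5 3
```

```text
now [ 0.6224  0.0479 -0.0084] station [-0.0711  0.0067] yaw -5.0 t 7.425
[[0, -4, -20, 0.1, 0, -0.2, 35], [0, -5, -20, 0, 0, -0.3, 35], [-30, -17, -1, 0, 0, 0, 35], [-31, -18, -1, 0, 0, 0, 35], [-30, -17, -1, 0, 0, 0, 35], [-31, -18, 0, 0, 0, 0, 35], [0, 0, 13, 0, 0, 0, 35], [0, 0, 14, 0, 0, 0, 35], [0, 0, 14, 0, 0, 0, 35]]
```

Emit:
{"method": "servo_tool", "body": {"moves": [[[0,0,-20,0,0,-0.2,35],[0,-5,-20,0,0,-0.3,35],[0,-37,-1,0,0,0,35],[0,-38,0,0,0,0,35],[-40,0,0,0,0,0,35],[-40,0,0,0,0,0,35],[-40,0,0,0,0,0,35],[0,0,0,0,0,0,35]]]}}

```text
time: 8.43
tool_pos: [0.5328, -0.0675, 0.0331]
tool_rot: [0.001, 0.735, 0.678, 0.0]
contact_force: [-0.9, 0.8, -1.5]
gripper_width: 0.518
grasp_force: 60.7
```

```bash
python3 go.py 35 s-.15 -.115 -.006 -4.5 4
```

```text
now [ 0.5328 -0.0675  0.0331] station [-0.1514 -0.1152] yaw -4.7 t 8.425
[[0, 0, 10, 0.1, 0, 0, 35], [0, 1, 10, 0, 0, -0.1, 35], [0, 0, 9, 0, 0, 0, 35], [0, 0, 10, 0, 0, -0.1, 35]]
```

Emit:
{"method": "servo_tool", "body": {"moves": [[[0,0,15,0,0,0,35],[0,0,15,0,0,0,35],[0,0,10,0,0,0,35],[0,0,0,0,0,0,35],[0,0,0,0,0,0,62],[0,0,0,0,0,0,62],[0,0,0,0,0,0,62],[0,0,-40,0,0,0,62],[0,0,-40,0,0,0,62],[0,0,0,0,0,0,62]]]}}

```text
time: 9.68
tool_pos: [0.536, -0.0658, 0.0759]
tool_rot: [0.004, 0.734, 0.679, 0.002]
contact_force: [-0.1, -1.1, 0.4]
gripper_width: 0.727
grasp_force: 0.0
```

```bash
python3 go.py 62 .500 .207 .06 5.8 6
```

```text
now [ 0.536  -0.0658  0.0759] station [-0.1484 -0.1134] yaw -4.4 t 9.675
[[45, -10, 2, 0.5, 0.1, -1.7, 62], [45, -8, 3, 0, 0, -1.7, 62], [45, -6, 3, 0, 0, -1.7, 62], [46, -6, 2, 0, 0, -1.7, 62], [46, -4, 3, 0, 0, -1.7, 62], [45, -3, 3, 0, 0, -1.7, 62]]
```

Emit:
{"method": "servo_tool", "body": {"moves": [[[45,-10,0,0,0,-1.7,62],[45,-8,0,0,0,-1.7,62],[45,-6,0,0,0,-1.7,62],[46,-6,0,0,0,-1.7,62],[46,-4,0,0,0,-1.7,62],[45,-3,0,0,0,-1.7,62],[0,0,0,0,0,0,62]]]}}

```text
time: 10.55
tool_pos: [0.4953, 0.2095, 0.0704]
tool_rot: [-0.001, 0.669, 0.743, -0.001]
contact_force: [-0.8, -0.7, 0.0]
gripper_width: 0.726
grasp_force: 0.0
```

```bash
cat > stick.py <<'E'
from h import *
f=grab("top"); im=f["image"]; hsv=cv2.cvtColor(im,cv2.COLOR_BGR2HSV)
def blob(m,z,a=100):
    for c in cv2.findContours(m,cv2.RETR_EXTERNAL,cv2.CHAIN_APPROX_NONE)[0]:
        if cv2.contourArea(c)>a:
            w=cast(f,c[:,0],z)*1000; r=cv2.minAreaRect(w.astype(np.float32)); print(cv2.boundingRect(c),np.round(r[0]),np.round(r[1]),round(r[2],1))
m=cv2.inRange(hsv[:,:,2],0,90); m[:215]=0; m[262:]=0; m[:,:330]=0; m[:,400:]=0
print("cassette");blob(m,.018)
g=grab("wrist"); h2=cv2.cvtColor(g["image"],cv2.COLOR_BGR2HSV)
m=cv2.inRange(h2,(5,110,90),(22,255,255)); m[:, 400:]=0
for c in cv2.findContours(m,cv2.RETR_EXTERNAL,cv2.CHAIN_APPROX_NONE)[0]:
    if cv2.contourArea(c)>200:
        w=cast(g,c[:,0],.022)*1000; r=cv2.minAreaRect(w.astype(np.float32)); print("stick",cv2.boundingRect(c),np.round(r[0]),np.round(r[1]),round(r[2],1))
        for y in (130,150,170,190,210,230,250,270): 
            k=abs(w[:,1]-y)<3
            if k.any(): print(y,w[k,0].min().round(1),w[k,0].max().round(1))
E
python3 stick.py; python3 go.py 62 .500 .207 -.006 5.8 4
```

```text
cassette
stick (268, 69, 46, 297) [496. 201.] [ 37. 224.] 9.0
130 491.4 523.7
150 496.1 514.6
170 493.5 512.7
190 490.9 510.9
210 489.0 509.1
230 487.2 506.6
250 485.2 504.2
270 483.2 502.0
now [0.4959 0.2072 0.0706] station [-0.2095  0.1557] yaw 5.8 t 10.65
[[0, 1, 19, -0.1, 0, 0, 62], [0, 1, 19, 0, 0, 0, 62], [0, 1, 20, 0, 0, 0, 62], [-1, 1, 19, 0, 0, 0, 62]]
```

Emit:
{"method": "servo_tool", "body": {"moves": [[[0,3,20,0,0,-0.2,60],[0,1,20,0,0,0,60],[0,0,20,0,0,0,50],[0,0,16,0,0,0,40],[0,0,0,0,0,0,35],[0,0,0,0,0,0,10],[0,0,0,0,0,0,10],[0,0,0,0,0,0,10]]]}}

```text
time: 11.65
tool_pos: [0.5011, 0.2076, -0.0035]
tool_rot: [0.0, 0.67, 0.743, 0.0]
contact_force: [0.2, -0.3, -1.8]
gripper_width: 0.216
grasp_force: 60.7
```

```bash
python3 go.py 10 .5011 .2076 .045 6 1 s-.27 .142 .045 85.55 9 s-.27 .142 -.0005 85.55 2
```

```text
now [ 0.5011  0.2076 -0.0035] station [-0.2044  0.1566] yaw 5.9 t 11.65
[[0, 0, -48, 0.1, 0, -0.1, 10], [0, -7, 0, 0, 0, -8.8, 10], [1, -8, 0, 0, 0, -8.9, 10], [2, -7, 0, 0, 0, -8.8, 10], [3, -7, 0, 0, 0, -8.8, 10], [4, -6, 0, 0, 0, -8.9, 10], [5, -6, 0, 0, 0, -8.8, 10], [6, -4, 0, 0, 0, -8.9, 10], [6, -4, 0, 0, 0, -8.8, 10], [7, -3, 0, 0, 0, -8.8, 10], [0, 0, 22, 0, 0, 0, 10], [0, 0, 23, 0, 0, 0, 10]]
```

Emit:
{"method": "servo_tool", "body": {"moves": [[[0,0,-48,0,0,0,10],[0,-7,0,0,0,-8.8,10],[1,-8,0,0,0,-8.9,10],[2,-7,0,0,0,-8.8,10],[3,-7,0,0,0,-8.8,10],[4,-6,0,0,0,-8.9,10],[5,-6,0,0,0,-8.8,10],[6,-4,0,0,0,-8.9,10],[6,-4,0,0,0,-8.8,10],[7,-3,0,0,0,-8.8,10],[0,0,0,0,0,0,10]]]}}

```text
time: 13.02
tool_pos: [0.4341, 0.1981, 0.044]
tool_rot: [0.0, 0.041, 0.999, 0.0]
contact_force: [0.5, -1.1, -1.4]
gripper_width: 0.216
grasp_force: 60.8
```

```bash
cat > see.py <<'E'
# stick (at given top height) and brick in station frame, from the top view
import sys; from h import *; from go import O,S
f=grab("top"); im=f["image"]; hsv=cv2.cvtColor(im,cv2.COLOR_BGR2HSV); zt=float(sys.argv[1])
def rep(n,m,z,a):
    for c in cv2.findContours(m,cv2.RETR_EXTERNAL,cv2.CHAIN_APPROX_NONE)[0]:
        if cv2.contourArea(c)>a:
            w=(cast(f,c[:,0],z)-O)@S; r=cv2.minAreaRect((w*1000).astype(np.float32)); print(n,np.round(r[0],1),np.round(r[1],1),round(r[2],1),"box",cv2.boxPoints(r).round().tolist())
m=cv2.inRange(hsv,(5,110,90),(22,255,255)); m[:185]=0;m[290:]=0;m[:,:200]=0;m[:,370:]=0; rep("stick",m,zt,40)
m=cv2.inRange(hsv[:,:,2],0,90); m[:176]=0;m[240:]=0;m[:,:220]=0;m[:,360:]=0; m=cv2.morphologyEx(m,cv2.MORPH_OPEN,np.ones((3,3)));rep("dark",m,.032,150)
if len(sys.argv)>2: cv2.imwrite(sys.argv[2],cv2.resize(im[140:300,190:440],None,fx=3,fy=3,interpolation=cv2.INTER_CUBIC))
E
python3 see.py .070 pics/s1.png;python3 go.py 10 s-.27 .142 .045 85.55 1 s-.27 .142 -.0005 85.55 2
```

```text
stick [-200.2  142.1] [ 41.7 113.4] 88.3 box [[-257.0, 123.0], [-144.0, 120.0], [-143.0, 161.0], [-256.0, 165.0]]
dark [-88.4 141.8] [ 60.4 114.8] 14.8 box [[-132.0, 190.0], [-103.0, 79.0], [-45.0, 94.0], [-74.0, 205.0]]
now [0.4345 0.1982 0.0441] station [-0.27   0.142] yaw 85.3 t 13.075
[[0, 0, -1, 0, 0, -0.3, 10], [0, 0, 23, 0, 0, 0, 10], [0, 0, 23, 0, 0, 0, 10]]
```

View pics/s1.png

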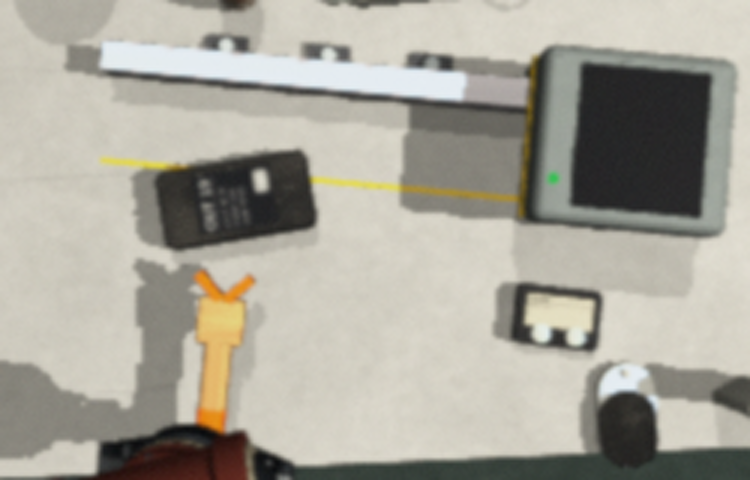

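Emit:
{"method": "servo_tool", "body": {"moves": [[[0,0,22,0,0,-0.3,10],[0,0,22,0,0,0,10],[-6,0,0,0,0,0,10],[-8,0,0,0,0,0,10],[-8,0,0,0,0,0,10],[-8,0,0,0,0,0,10],[-8,0,0,0,0,0,10],[-8,0,0,0,0,0,10],[-8,0,0,0,0,0,10],[-8,0,0,0,0,0,10],[-6,0,0,0,0,0,10],[0,0,0,0,0,0,10]]]}}

```text
time: 14.58
tool_pos: [0.5031, 0.1929, 0.0]
tool_rot: [0.001, 0.038, 0.999, 0.0]
contact_force: [-0.1, -0.2, -1.3]
gripper_width: 0.214
grasp_force: 60.8
```

```bash
python3 see.py .026;python3 go.py 10 s-.192 .142 .000 85.55 2
```

```text
stick [-220.6  163. ] [64.9 39.2] 86.2 box [[-242.0, 132.0], [-203.0, 129.0], [-199.0, 194.0], [-238.0, 197.0]]
stick [-121.6  138.6] [100.   41.1] 5.5 box [[-173.0, 154.0], [-169.0, 113.0], [-70.0, 123.0], [-74.0, 164.0]]
dark [-47.3 132.9] [ 56.8 115.8] 5.2 box [[-81.0, 188.0], [-70.0, 73.0], [-14.0, 78.0], [-24.0, 193.0]]
now [0.5028 0.1929 0.    ] station [-0.2015  0.142 ] yaw 85.7 t 14.625
[[-5, 0, 0, 0, 0.1, 0.1, 10], [-4, 0, 0, 0, 0, 0.1, 10]]
```

Emit:
{"method": "servo_tool", "body": {"moves": [[[0,2,0,0,0,3,10],[0,2,0,0,0,2.5,10],[-3,0,0,0,0,0,10],[-3,0,0,0,0,0,10],[-3,0,0,0,0,0,10],[0,0,0,0,0,0,10]]]}}

```text
time: 15.38
tool_pos: [0.5116, 0.1953, -0.0002]
tool_rot: [-0.0, 0.085, 0.996, -0.0]
contact_force: [-0.9, -0.4, -1.3]
gripper_width: 0.212
grasp_force: 60.9
```

```bash
python3 see.py .026;python3 go.py 10 s-.192 .142 .000 85.55 2
```

```text
stick [-216.8  184.5] [ 47.5 110.2] 10.4 box [[-250.0, 234.0], [-230.0, 126.0], [-184.0, 135.0], [-203.0, 243.0]]
stick [-108.8  130.9] [95.6 49.9] 8.5 box [[-160.0, 149.0], [-152.0, 99.0], [-58.0, 113.0], [-65.0, 163.0]]
dark [-43.7 131. ] [ 50.  115.8] 5.2 box [[-74.0, 186.0], [-63.0, 71.0], [-14.0, 76.0], [-24.0, 191.0]]
now [ 5.116e-01  1.953e-01 -2.000e-04] station [-0.193   0.1451] yaw 80.2 t 15.425
[[-1, -2, 0, 0, 0, -2.7, 10], [0, -1, 0, 0, 0, -2.6, 10]]
```

```bash
cat > edge.py <<'E'
# brick front top edge (z=.032) per column and stick axis per row, station frame mm
import sys; from h import *; from go import O,S
f=grab("top"); im=f["image"]; hsv=cv2.cvtColor(im,cv2.COLOR_BGR2HSV); H,Sa,V=[hsv[:,:,i].astype(int) for i in range(3)]; zt=float(sys.argv[1])
st=lambda p,z:((cast(f,p,z)-O)@S)*1000
dark=(V<75)
ed=[]
for x in range(225,380):
    r=np.nonzero(dark[174:250,x])[0]
    if len(r)<12: continue
    # end of the longest dark run from the first rows
    e=r[0]
    for q in r:
        if q-e<=9: e=q
        else: break
    ed.append((x,174+e+.5))
w=st(ed,.032); 
print([(round(a[1]),round(a[0],1)) for a in w[::4]])
so=(H>=5)&(H<=22)&(Sa>110)&(V>90); so[:,:200]=0; so[:,370:]=0; so[:180]=0
pts=[]
for y in range(180,290):
    r=np.nonzero(so[y])[0]
    if len(r): pts.append((r.min(),y,r.max()))
print("stick rows",[(p[1],p[0],p[2],np.round(st([((p[0]+p[2])/2,p[1])],zt)[0],1).tolist()) for p in pts[::4]])
E
python3 edge.py .026
```

```text
[(185, np.float64(-61.3)), (176, np.float64(-62.7)), (167, np.float64(-61.9)), (157, np.float64(-63.3)), (152, np.float64(-30.8)), (139, np.float64(-63.9)), (130, np.float64(-63.0)), (121, np.float64(-64.5)), (112, np.float64(-63.6)), (108, np.float64(-13.0)), (94, np.float64(-64.2)), (84, np.float64(-65.6)), (76, np.float64(-60.3)), (-77, np.float64(-82.2)), (-82, np.float64(-27.5))]
stick rows [(181, np.int64(365), np.int64(365), [-10.7, -72.3]), (186, np.int64(365), np.int64(365), [-22.1, -73.3]), (195, np.int64(259), np.int64(364), [-53.7, 45.6]), (199, np.int64(264), np.int64(282), [-70.9, 132.0]), (203, np.int64(267), np.int64(279), [-80.0, 131.2]), (207, np.int64(264), np.int64(362), [-80.5, 39.7]), (211, np.int64(264), np.int64(364), [-89.4, 36.6]), (215, np.int64(263), np.int64(276), [-107.9, 136.5]), (219, np.int64(265), np.int64(276), [-116.7, 133.3]), (223, np.int64(264), np.int64(272), [-126.3, 138.1]), (227, np.int64(264), np.int64(271), [-135.5, 138.4]), (231, np.int64(263), np.int64(270), [-144.7, 139.8]), (235, np.int64(262), np.int64(267), [-154.1, 143.4]), (241, np.int64(277), np.int64(277), [-164.9, 113.9]), (245, np.int64(270), np.int64(277), [-174.7, 120.9]), (249, np.int64(246), np.int64(278), [-186.2, 146.0]), (253, np.int64(234), np.int64(278), [-196.5, 158.7]), (257, np.int64(211), np.int64(279), [-207.9, 182.7]), (261, np.int64(207), np.int64(280), [-217.2, 185.2]), (265, np.int64(220), np.int64(281), [-224.6, 168.5]), (269, np.int64(222), np.int64(282), [-233.2, 164.2]), (273, np.int64(209), np.int64(283), [-243.5, 176.9]), (277, np.int64(229), np.int64(284), [-250.1, 152.3]), (281, np.int64(209), np.int64(275), [-262.2, 184.1]), (285, np.int64(227), np.int64(249), [-272.0, 192.3]), (289, np.int64(210), np.int64(276), [-279.8, 180.1])]
```

Emit:
{"method": "servo_tool", "body": {"moves": [[[6,0,0,0,0,-2.7,10],[0,-7,0,0,0,-2.7,10],[0,-7,0,0,0,0,10],[-4,0,0,0,0,0,10],[-3,0,0,0,0,0,10],[-2,0,0,0,0,0,10],[-2,0,0,0,0,0,10],[0,0,0,0,0,0,10]]]}}

```text
time: 16.48
tool_pos: [0.513, 0.1816, -0.0011]
tool_rot: [-0.003, 0.038, 0.999, -0.001]
contact_force: [-7.0, -0.9, 2.1]
gripper_width: 0.216
grasp_force: 61.2
```

```bash
python3 edge.py .026 | head -1;python3 go.py 10 s-.189 .132 .000 85.55 2
```

```text
[(185, np.float64(-61.3)), (176, np.float64(-62.7)), (167, np.float64(-61.9)), (157, np.float64(-63.3)), (142, np.float64(-61.8)), (132, np.float64(-63.3)), (123, np.float64(-62.4)), (114, np.float64(-61.6)), (105, np.float64(-63.0)), (96, np.float64(-62.2)), (87, np.float64(-61.3)), (78, np.float64(-60.5)), (-66, np.float64(-3.9)), (-82, np.float64(-54.7))]
now [ 0.513   0.1816 -0.0011] station [-0.1905  0.1315] yaw 85.6 t 16.525
[[-1, 0, -1, -0.1, -0.3, 0, 10], [0, 0, 0, 0, 0, 0.1, 10]]
```

```bash
python3 go.py 10 s-.215 .131 .01 85.55 1 s-.22 .16 .05 85.55 1 s-.163 .291 .05 40.55 6 s-.163 .291 0 40.55 3
```

```text
now [ 0.513   0.1816 -0.0011] station [-0.1905  0.1315] yaw 85.6 t 16.525
[[25, 0, -11, -0.1, -0.3, 0.1, 10], [5, 28, -40, 0, 0, 0, 10], [-10, 22, 0, 0, 0, 7.5, 10], [-6, 23, 0, 0, 0, 7.5, 10], [-4, 24, 0, 0, 0, 7.5, 10], [0, 24, 0, 0, 0, 7.5, 10], [2, 23, 0, 0, 0, 7.5, 10], [6, 23, 0, 0, 0, 7.5, 10], [0, 0, 17, 0, 0, 0, 10], [0, 0, 16, 0, 0, 0, 10], [0, 0, 17, 0, 0, 0, 10]]
```

Emit:
{"method": "servo_tool", "body": {"moves": [[[25,0,0,0,0,0,10],[5,28,-45,0,0,0,10],[-10,22,-5,0,0,7.5,10],[-6,23,0,0,0,7.5,10],[-4,24,0,0,0,7.5,10],[0,24,0,0,0,7.5,10],[2,23,0,0,0,7.5,10],[6,23,0,0,0,7.5,10],[0,0,17,0,0,0,10],[0,0,16,0,0,0,10],[0,0,15,0,0,0,10],[0,0,0,0,0,0,10]]]}}

```text
time: 18.02
tool_pos: [0.5525, 0.3369, -0.001]
tool_rot: [-0.002, 0.418, 0.909, -0.002]
contact_force: [-0.7, -0.1, -1.2]
gripper_width: 0.217
grasp_force: 60.9
```

```bash
python3 see.py .026 pics/s2.png;  python3 edge.py .026 | head -1; python3 go.py 10 s-.14 .268 0 40.55 4
```

```text
stick [-111.6  243.2] [ 43.3 120.1] 39.4 box [[-166.0, 276.0], [-90.0, 183.0], [-57.0, 211.0], [-133.0, 303.0]]
dark [-42.5 131.1] [ 47.7 115.8] 5.2 box [[-72.0, 187.0], [-61.0, 71.0], [-14.0, 76.0], [-24.0, 191.0]]
[(185, np.float64(-61.3)), (176, np.float64(-62.7)), (167, np.float64(-61.9)), (157, np.float64(-63.3)), (142, np.float64(-61.8)), (132, np.float64(-63.3)), (123, np.float64(-62.4)), (114, np.float64(-61.6)), (105, np.float64(-63.0)), (96, np.float64(-62.2)), (87, np.float64(-61.3)), (78, np.float64(-60.5)), (-66, np.float64(-3.9)), (-82, np.float64(-54.7))]
now [0.5543 0.3379 0.0016] station [-0.1614  0.2906] yaw 40.6 t 18.125
[[-8, 0, 0, 0, 0, 0, 10], [-8, 0, 1, 0, 0, 0, 10], [-7, -1, 0, 0, 0, 0, 10], [-8, 0, 1, 0, 0, 0.1, 10]]
```

View pics/s2.png

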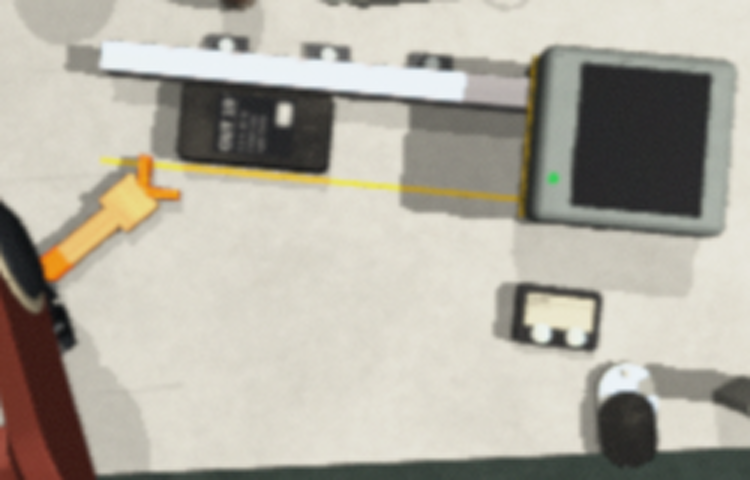

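Emit:
{"method": "servo_tool", "body": {"moves": [[[-8,0,0,0,0,0,10],[-8,0,1,0,0,0,10],[-7,0,0,0,0,0,10],[-4,0,0,0,0,0,10],[-3,0,0,0,0,0,10],[0,0,0,0,0,0,10]]]}}

```text
time: 18.88
tool_pos: [0.5731, 0.3163, 0.0008]
tool_rot: [-0.001, 0.418, 0.909, 0.0]
contact_force: [-3.3, 2.5, -0.1]
gripper_width: 0.215
grasp_force: 61.0
```

```bash
python3 edge.py .026 | head -1; python3 go.py 10 s-.14 .268 0 40.55 1
```

```text
[(185, np.float64(-59.0)), (176, np.float64(-60.5)), (167, np.float64(-61.9)), (157, np.float64(-63.3)), (139, np.float64(-61.6)), (130, np.float64(-63.0)), (121, np.float64(-62.2)), (112, np.float64(-61.4)), (103, np.float64(-62.8)), (94, np.float64(-61.9)), (85, np.float64(-63.4)), (76, np.float64(-60.3)), (-77, np.float64(-82.2)), (-82, np.float64(-25.2))]
now [0.5731 0.3162 0.0008] station [-0.141   0.2704] yaw 40.6 t 18.925
[[-2, -1, 1, 0, -0.1, 0.1, 10]]
```

Emit:
{"method": "servo_tool", "body": {"moves": [[[-4,-4,0,0,0,0,10],[-6,-6,0,0,0,0,10],[-7,-7,0,0,0,0,10],[-7,-7,0,0,0,0,10],[-7,-7,0,0,0,0,10],[-7,-7,0,0,0,0,10],[-7,-7,0,0,0,0,10],[-6,-6,0,0,0,0,10],[-4,-4,0,0,0,0,10],[0,0,0,0,0,0,10]]]}}

```text
time: 20.18
tool_pos: [0.5671, 0.2381, 0.0007]
tool_rot: [-0.001, 0.418, 0.909, -0.0]
contact_force: [-4.1, 3.0, 0.3]
gripper_width: 0.212
grasp_force: 61.0
```

```bash
python3 edge.py .026 | head -1; python3 go.py 10 s-.14 .15 0 40.55 1
```

```text
[(214, np.float64(-91.4)), (203, np.float64(-110.8)), (197, np.float64(-80.7)), (162, np.float64(-132.0)), (148, np.float64(-187.1)), (103, np.float64(-60.5)), (94, np.float64(-59.7)), (85, np.float64(-63.4)), (79, np.float64(-28.6)), (60, np.float64(-61.1)), (51, np.float64(-62.5)), (42, np.float64(-61.6)), (37, np.float64(-11.1)), (24, np.float64(-62.2)), (14, np.float64(-63.6)), (5, np.float64(-62.8)), (-3, np.float64(-53.0)), (-77, np.float64(-82.2)), (-82, np.float64(-25.2))]
now [0.5671 0.2382 0.0007] station [-0.1409  0.1921] yaw 40.6 t 20.225
[[-30, -29, 1, -0.1, -0.1, 0.1, 10]]
```

Emit:
{"method": "servo_tool", "body": {"moves": [[[-4,-4,0,0,0,0,10],[-6,-6,0,0,0,0,10],[-7,-7,0,0,0,0,10],[-7,-7,0,0,0,0,10],[-7,-7,0,0,0,0,10],[-7,-7,0,0,0,0,10],[-7,-7,0,0,0,0,10],[-6,-6,0,0,0,0,10],[-4,-4,0,0,0,0,10],[0,0,0,0,0,0,10]]]}}

```text
time: 21.48
tool_pos: [0.5611, 0.1606, 0.0006]
tool_rot: [-0.001, 0.418, 0.909, -0.0]
contact_force: [-3.4, 2.3, 0.6]
gripper_width: 0.216
grasp_force: 61.0
```

```bash
python3 edge.py .026 | head -1; python3 go.py 10 s-.1405 -.0016 0 40.55 12
```

```text
[(222, np.float64(-176.1)), (194, np.float64(-128.2)), (85, np.float64(-88.3)), (41, np.float64(-167.8)), (26, np.float64(-60.2)), (17, np.float64(-59.3)), (8, np.float64(-63.0)), (1, np.float64(-30.6)), (-11, np.float64(-63.6)), (-19, np.float64(-62.7)), (-29, np.float64(-64.2)), (-38, np.float64(-63.3)), (-47, np.float64(-64.7)), (-56, np.float64(-63.9)), (-65, np.float64(-63.1)), (-71, np.float64(-37.5)), (-82, np.float64(-54.7))]
now [5.611e-01 1.606e-01 5.000e-04] station [-0.1409  0.1143] yaw 40.6 t 21.525
[[-7, -7, 0, -0.1, -0.1, 0, 10], [-7, -7, 0, 0, 0, 0, 10], [-6, -6, 0, 0, 0, 0, 10], [-7, -7, 0, 0, 0, 0, 10], [-7, -7, 0, 0, 0, 0, 10], [-7, -7, 0, 0, 0, 0, 10], [-7, -7, 0, 0, 0, 0, 10], [-7, -6, 0, 0, 0, 0, 10], [-7, -7, 0, 0, 0, 0, 10], [-6, -7, 0, 0, 0, 0.1, 10], [-7, -7, 0, 0, 0, 0, 10], [-7, -7, 0, 0, 0, 0, 10]]
```

Emit:
{"method": "servo_tool", "body": {"moves": [[[-5,-4,0,0,0,0,10],[-6,-6,0,0,0,0,10],[-7,-7,0,0,0,0,10],[-7,-7,0,0,0,0,10],[-7,-7,0,0,0,0,10],[-7,-7,0,0,0,0,10],[-7,-7,0,0,0,0,10],[-7,-7,0,0,0,0,10],[-7,-7,0,0,0,0,10],[-6,-6,0,0,0,0,10],[-4,-4,0,0,0,0,10],[0,0,0,0,0,0,10]]]}}

```text
time: 23.02
tool_pos: [0.5535, 0.0628, 0.0003]
tool_rot: [-0.002, 0.418, 0.909, -0.0]
contact_force: [-5.5, 4.0, 1.5]
gripper_width: 0.215
grasp_force: 61.1
```

```bash
python3 edge.py .026 | head -1; python3 go.py 10 s-.1405 -.0016 0 40.55 3
```

```text
[(83, np.float64(-180.8)), (74, np.float64(-179.9)), (-55, np.float64(-2.7)), (-69, np.float64(-60.4)), (-80, np.float64(-84.2)), (-100, np.float64(-163.2))]
now [5.535e-01 6.290e-02 3.000e-04] station [-0.1409  0.0163] yaw 40.6 t 23.075
[[-4, -4, 0, -0.1, -0.2, 0, 10], [-5, -4, 0, 0, 0, 0, 10], [-4, -4, 0, 0, 0, 0.1, 10]]
```

Nearly home. I'll go slowly onto the stop.

Emit:
{"method": "servo_tool", "body": {"moves": [[[-3,-3,0,0,0,0,10],[-3,-3,0,0,0,0,10],[-3,-3,0,0,0,0,10],[-2,-2,0,0,0,0,10],[0,0,0,0,0,0,10]]]}}

```text
time: 23.7
tool_pos: [0.5523, 0.0477, 0.0002]
tool_rot: [-0.002, 0.418, 0.909, -0.0]
contact_force: [-6.2, 5.0, 1.7]
gripper_width: 0.212
grasp_force: 61.1
```

Emit:
{"method": "servo_tool", "body": {"moves": [[[-1,-1,0,0,0,0,10],[-1,-1,0,0,0,0,10],[-1,-1,0,0,0,0,10],[0,0,0,0,0,0,10]]]}}

```text
time: 24.2
tool_pos: [0.5515, 0.0454, 0.0001]
tool_rot: [-0.003, 0.418, 0.909, 0.001]
contact_force: [-7.3, 12.4, 2.7]
gripper_width: 0.213
grasp_force: 61.3
```

Emit:
{"method": "servo_tool", "body": {"moves": [[[5,0,0,0,0,0,10],[15,0,0,0,0,0,10],[20,0,0,0,0,0,10],[20,0,0,0,0,0,10],[20,0,0,0,0,0,10],[0,0,2,0,0,0,10],[0,0,1,0,0,0,10],[0,0,0,0,0,0,10]]]}}

```text
time: 25.2
tool_pos: [0.5021, 0.1031, -0.002]
tool_rot: [0.0, 0.418, 0.908, 0.0]
contact_force: [0.0, -0.6, -0.4]
gripper_width: 0.213
grasp_force: 60.8
```

Emit:
{"method": "servo_tool", "body": {"moves": [[[0,0,2,0,0,0,10],[0,0,0,0,0,0,10],[0,0,0,0,0,0,25],[0,0,0,0,0,0,50],[0,0,0,0,0,0,50],[0,0,0,0,0,0,50],[0,0,-20,0,0,0,50],[0,0,-40,0,0,0,50],[0,0,-50,0,0,0,50],[0,0,-40,0,0,0,50],[0,0,0,0,0,0,50]]]}}

```text
time: 26.58
tool_pos: [0.5045, 0.1036, 0.1506]
tool_rot: [0.004, 0.418, 0.909, 0.002]
contact_force: [0.0, -0.2, 0.3]
gripper_width: 0.585
grasp_force: 0.0
```

Run:
```python
from h import *
f=grab("wrist"); g=grab("scene")
cv2.imwrite("pics/end.png",np.hstack([cv2.resize(f["image"],(440,330)),cv2.resize(g["image"][110:270,190:360],(350,330))]))
```

```text
(no output)
```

View pics/end.png

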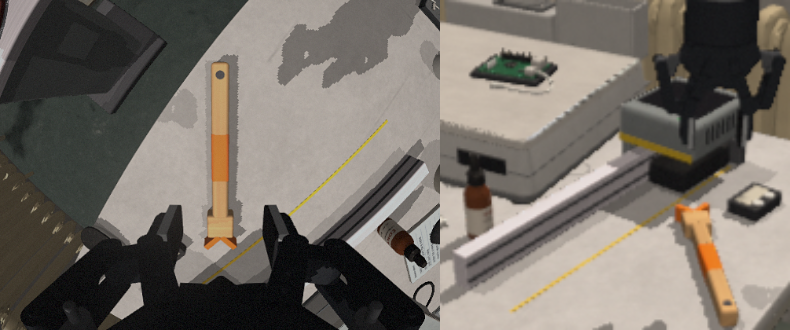

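The picture shows the stick lying flat in front of the lane (head near (218,240) in the left half). In the right half the cassette is flat at about (752,200) and the brick is home under the hood at about (690,172).

```bash
python3 -c "
from plant import manip; print(manip.job_done())"
```

```text
the job is handed in; nothing more can be done
None
```

I handed the job in at about 27 s with the brick fed along the fence and pressed against the end stop (about 12 N), and the push stick and cassette lying flat outside the lane; the judge returned no verdict.

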